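Vent and open the vacuum pan at the coffee bar

TASK

Open the vacuum-sealed biscuit pan: turn the red vent tap on its lid anticlockwise (seen from above), fully open, while the lid is still on, then lift the lid off (the grey tower on it makes a good grip). Keep the lid level and set it down gently, right way up, in the middle of the blue mat with its long side along the mat's long side, and let go. Do not disturb the cups, jug and other things on the counter.

Things in the scene. Friction and masses are not known exactly. Their poses are not given: they have to be found in the camera images.
- pan: Stainless steel rectangular pan, 172 x 104 mm outside, rim 90 mm above the counter, in a dark holder (200 x 132 x 30 mm) screwed to the counter: it cannot move. Origin on the counter under the pan's centre; x along its long side, z up.
- lid: White plastic vacuum lid, about 0.3 kg, 186 x 118 mm, long side along its x; z up. Origin at the centre of its underside, level with the lower edge of its 22 mm skirt (nothing reaches lower), which goes over the outside of the pan's rim with 3 mm play. Plate from 22 to 30 mm above the origin. On the pan the origin is 68 mm above the counter. Vacuum holds it fast until the tap passes about 1.0 rad.
- lid_tower (a point): Centre of the grey tower fixed on the middle of the lid, by which to grip and lift it: 60 mm along the lid's x, 44 mm across (y), 28 mm high, this point 44 mm above the lid's origin (14 mm above the plate). The red tap stands on the tower, up to 44 mm above this point. Once vented, the lid lifts straight up freely; raise it 30 mm to clear the rim.
- tap_grip (a point): Centre of the tap's red grip bar: 36 mm long (this point's x axis), 12 mm thick (its y axis), 24 mm high (12 mm above and below this point, 6 mm free gap between bar and tower). The point is on the lid's vertical centre line, 76 mm above the lid's origin, and turns with the tap.
- tap (a joint): Angle of the vent tap about the lid's vertical axis, rad. 0 = shut, bar along the lid's long side; grows anticlockwise seen from above; stop at 1.5 = fully open, bar across the lid. Counts as open from 1.2. Starts between 0 and 0.25. Light friction (0.06 N m), stays where it is left.
- mat: Blue mat 240 x 160 x 4 mm, fixed flat on the counter, long side along its x. Origin on the counter under its centre, z up; its top is 4 mm above.
- cup_a: White espresso cup, 58 mm across, 52 mm high, with handle; bystander. Origin centre of underside.
- cup_b: White espresso cup like cup_a; bystander.
- spoon: Steel spoon 130 mm long lying on the counter near the robot; bystander.
- milk_jug: Steel milk jug, 88 mm across, 100 mm high, with handle; bystander. Origin centre of underside.
- tamper: Steel coffee tamper standing, 58 mm across, 94 mm high; bystander. Origin centre of underside.
- sugar_jar: Glass sugar jar 72 mm across, 100 mm high; bystander. Origin centre of underside.
- syrup: Amber syrup bottle 56 mm across, 170 mm high; bystander. Origin centre of underside.
There are look-alikes about, which are no part of the job. Leave any green or orange look-alike of the lid alone.

How it is judged:
On the way, in this order (a step that is already met when the one before it is completed fails the run):
1. the tap is turned open (past 1.2 rad) while the lid still sits on the pan (value of joint tap above 1.2 rad and z of lid in the frame of pan below 0.074 m), for 0.2 s.
2. the lid is lifted clear of the pan, at least 30 mm above its seat (z of lid in the frame of pan above 0.098 m and value of joint tap above 1.1 rad), for 0.1 s.
At the end, for the whole second after the job is handed in: The lid lies at rest, right way up and flat (within 0.06 rad) on the blue mat, its centre within 40 mm of the mat's centre and its long side within 0.3 rad of the mat's (either way round), the tap still open (past 1.1 rad), the gripper clear of it (horizontal distance between lid and mat below 0.04 m and angle between the x axis of lid and the x axis of mat, either way round below 0.3 rad and angle between lid's own z axis and vertical below 0.06 rad and z of lid in the frame of mat between 0 and 0.01 m and linear speed of lid below 0.02 m/s and value of joint tap above 1.1 rad and contact force between the fingers and lid below 0.1 N); the robot touches nothing.
It fails at once if the lid is tipped more than 0.5 rad (angle between lid's own z axis and vertical above 0.5 rad).
It fails at once if the lid is dropped or thrown (faster than 0.7 m/s while not held) (linear speed of lid above 0.7 m/s and contact force between the fingers and lid below 0.1 N).
It fails at once if a bystander is pushed more than 40 mm from its place or knocked over (distance of any of cup_a, cup_b, spoon, milk_jug, tamper, sugar_jar, syrup from where it was at the start of the episode above 0.04 m or angle between any of cup_a, cup_b, milk_jug, tamper, sugar_jar, syrup's own z axis and vertical above 0.6 rad).
It also fails if it takes over 64 s, if anything falls off the work surface, if the arm or the gripper's body presses on something with over 40 N, if the wrist force passes 120 N, or if a joint passes its speed limit or range.

ROBOT

A 6-joint arm with a two-finger parallel gripper is mounted at the origin on the work surface. World frame = base frame: x ahead of the robot, y to its left, z up, the work surface at z = 0. Lengths are in m, angles in rad, forces in N, time in s.
With the tool pointing down it reaches from about 0.375 to 0.9 m from the base axis. Payload 3.1 kg.
Tool frame: the origin (TCP) lies midway between the tips of the shut fingers; the grasp point (between the pads) lies 19 mm behind it (manip.hold_point_z is the distance from the TCP to the grasp point, in m); z points along the fingers, y is the direction in which the jaws open and shut (so a half turn about z gives the same grasp; the last joint's range is limited). The gripper opens to 85 mm and grips with 20 to 120 N. Pads are 22 mm wide; open, the fingers measure 114 mm over their backs; the gripper's body (76 mm by 85 mm) begins 54 mm behind the grasp point. The pads swing forward as they close: fully open they stand 13 mm farther back than shut.
Start: joints at [-1.377, 0.527, 1.433, -0, 1.181, -0.178], TCP at [0.227, -0.582, 0.208] pointing down, gripper open.
Joint ranges: [-3.08, 3.08], [-0.75, 2.2], [0.22, 2.44], [-1.43, 4.57], [0, 2.65], [-2.85, 2.85]. Speed limits (rad/s): [2.79, 2.79, 3.14, 3.14, 3.14, 3.14].

INTERFACE

Orientations are given as a unit quaternion [x, y, z, w].
In Python, from station import manip gives the robot as it stands.
- The arm moves only by the tool drive_tool, never from a script. Its argument "motion" is one flat list of numbers, 7 for each row, row after row: the shift along the tool's x, y, z in mm, then the turn, a rotation vector about the tool's x, y, z in degrees, then the finger opening in mm, from 0 to 85.4. A call has 1 to 8 rows; each row is the pose to reach, as a shift and turn from the pose measured when the call began, along the tool's axes at that moment; what a row does not reach only later rows make up. A row lasts 1/8 s, in which the tool goes at most 62.5 mm and 10.7 degrees, less where a joint would pass 70% of its speed; a pose out of reach is approached as far as the arm can. A call with a gripper value outside its range is refused whole. The fingers move at their own pace and stop on an object; "force" is the grip in N (left out, the last holds). Time passes only in rows, so rows that repeat a pose let the fingers close. It gives the time, the measured TCP pose, the force and the opening at its end, in the units of the state.
- manip.sense(): the state, without advancing time (a new reading comes with each control period).
- manip.snapshot(name): name is "scene" or "top" or "wrist"; returns a dict with "color" (480x640x3 uint8, red, green, blue), "fx", "fy", "cx", "cy" (pixels), "view" (4x4, takes a point from world to camera coordinates). Camera axes: x right, y up, looking along -z (the intrinsics and any distortion apply to the point x, -y, -z); pixel columns grow to the right and rows downward; lengths in m; the calibration is good to about 2 mm. A picture is of the moment at which its call begins. There is no depth.
- manip.sign_off(): hands the job in, once; it reports no verdict.
The state is a dict: "t": time; "q": joint angles; "qd": joint speeds; "tau": joint torques, N m; "tcp_pos": TCP position; "tool_rot": TCP orientation; "force": force on the tool from outside, world axes, zero at the start; "ft_torque": the same for the moment, N m; "finger_gap": opening from 0.0 (shut) to 1.0 (fully open).
Only numpy, scipy, OpenCV 4.12 (cv2) and the standard library are available. Lean on these libraries where they do the work, as an engineer would, in place of code of your own. Each camera call takes 0.05 s, during which the arm holds its last target.

## Working session

There is one attempt and no reset: what is moved stays moved. The work goes in short steps, Python scripts to look and compute and a tool call to move; the robot and the scene stay as the last step left them, time stands still between calls to the robot, and variables do not carry over. Pictures are saved under pics/ and viewed, and the job is handed in when it is done.

Besides the shell and the picture viewer there is one more tool, called after "Emit:" as a command line: name --argument value ..., lists and objects as JSON in quotes. drive_tool: Moves the arm, as the interface text tells. Its arguments: {"type":"object","properties":{"motion":{"type":"array","items":{"type":"number"}},"force":{"type":"number"}},"required":["motion"]}

```bash
mkdir -p pics; python3 - <<'E'
from station import manip
import cv2,pickle
d={}
for n in ("scene","top","wrist"):
    s=manip.snapshot(n); d[n]=s
    cv2.imwrite(f"pics/{n}0.png",s["color"][:,:,::-1])
    print(n,s["fx"],s["fy"],s["cx"],s["cy"],[k for k in s]); print(s["view"].round(3).tolist())
pickle.dump(d,open("d0.pkl","wb"))
s=manip.sense();print(s["t"],s["tcp_pos"],s["tool_rot"],s["force"],s["finger_gap"],manip.hold_point_z)
E
```

```text
scene 450.2518874001211 450.2518874001211 325.0429721361797 238.56174368040385 ['color', 'fx', 'fy', 'cx', 'cy', 'view']
[[0.631, 0.776, 0.018, -0.29], [-0.471, 0.365, 0.803, 0.172], [0.616, -0.515, 0.596, -1.551], [0.0, 0.0, 0.0, 1.0]]
top 507.6602223971287 507.6602223971287 316.3388733112304 240.85947940608585 ['color', 'fx', 'fy', 'cx', 'cy', 'view']
[[-0.001, -1.0, -0.011, -0.042], [0.997, -0.002, 0.075, -0.525], [-0.075, -0.01, 0.997, -1.414], [0.0, 0.0, 0.0, 1.0]]
wrist 395.4841991906021 395.4841991906021 319.2022335282093 238.10638091137332 ['color', 'fx', 'fy', 'cx', 'cy', 'view']
[[0.364, -0.931, -0.002, -0.624], [0.883, 0.346, -0.317, 0.041], [0.296, 0.113, 0.948, -0.38], [0.0, 0.0, 0.0, 1.0]]
0.15 [ 0.2269768  -0.58171463  0.20745695] [ 9.82767136e-01  1.84846060e-01  3.82843961e-07 -8.31104351e-04] [ 0.11441674 -0.29386742 -0.14856571] 0.9966255079444991 0.0187
```

View pics/top0.png

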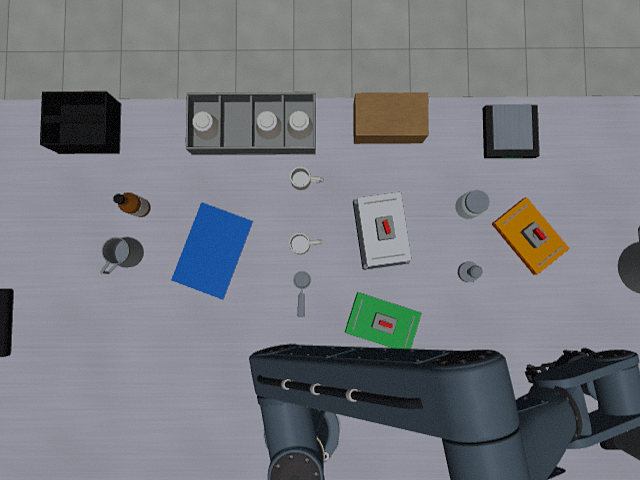

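View pics/scene0.png

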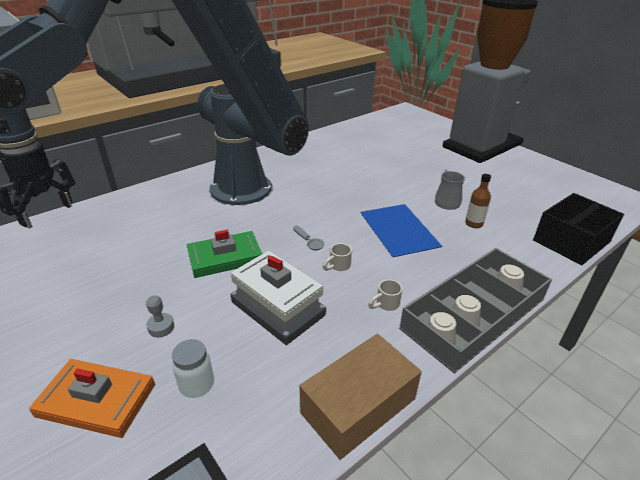

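The top view shows the white lid at about (382,230) with its red bar at (387,227), and the mat at (212,251). I'll measure these next.

```bash
cat > h.py <<'E'
import numpy as np,cv2
def unproj(s,px,z):
    V=np.array(s["view"]);R=V[:3,:3];t=V[:3,3];c=-R.T@t
    px=np.atleast_2d(px).astype(float)
    r=np.c_[(px[:,0]-s["cx"])/s["fx"],-(px[:,1]-s["cy"])/s["fy"],-np.ones(len(px))]@R
    return c+r*((z-c[2])/r[:,2])[:,None]
def proj(s,P):
    V=np.array(s["view"]);p=np.atleast_2d(P)@V[:3,:3].T+V[:3,3]
    return np.c_[s["cx"]+s["fx"]*p[:,0]/-p[:,2],s["cy"]-s["fy"]*p[:,1]/-p[:,2]]
def rect(s,mask,z):
    n,l,st,ce=cv2.connectedComponentsWithStats(mask.astype(np.uint8))
    i=1+np.argmax(st[1:,4]); ys,xs=np.where(l==i)
    P=unproj(s,np.c_[xs,ys],z)[:,:2]
    (c,wh,a)=cv2.minAreaRect((P*1000).astype(np.float32))
    if wh[0]<wh[1]: wh=wh[::-1];a+=90
    a=(a+90)%180-90
    return np.round(c,1),np.round(wh,1),round(a,1),len(xs),(P.mean(0)*1000).round(1)
E
python3 - <<'E'
import pickle,numpy as np,cv2
from h import *
d=pickle.load(open("d0.pkl","rb"));s=d["top"];im=s["color"];h=cv2.cvtColor(im,cv2.COLOR_RGB2HSV).astype(int)
Y,X=np.mgrid[:480,:640]
print("mat",rect(s,(h[...,0]>100)&(h[...,0]<125)&(h[...,1]>150)&(X<300),.004))
box=(X>345)&(X<420)&(Y>185)&(Y<275)
print(im[255,395],im[275,440])
w=box&(im.min(2)>190); print("lid",rect(s,w,.098))
r=box&(h[...,1]>150)&((h[...,0]<8)|(h[...,0]>172)); print("bar",rect(s,r,.145))
g=cv2.resize(im[180:280,330:440],None,fx=6,fy=6,interpolation=cv2.INTER_CUBIC);cv2.imwrite("pics/z0.png",g[:,:,::-1])
E
```

```text
mat (array([500. , 256.8]), array([236.9, 157.8]), -20.3, 4569, array([499.3, 256.9]))
[115 119 119] [148 148 159]Traceback (most recent call last):
  File "<stdin>", line 8, in <module>
  File "h.py", line 12, in rect
    i=1+np.argmax(st[1:,4]); ys,xs=np.where(l==i)
        ~~~~~~~~~^^^^^^^^^^
    return _wrapfunc(a, 'argmax', axis=axis, out=out, **kwds)
    return bound(*args, **kwds)
ValueError: attempt to get argmax of an empty sequence
```

```bash

python3 - <<'E'
import pickle,numpy as np,cv2
from h import *
d=pickle.load(open("d0.pkl","rb"));s=d["top"];im=s["color"];h=cv2.cvtColor(im,cv2.COLOR_RGB2HSV).astype(int)
Y,X=np.mgrid[:480,:640]
box=(X>345)&(X<420)&(Y>185)&(Y<275)
print([im[y,x] for y,x in ((215,370),(250,395),(205,395),(230,362))])
g=cv2.resize(im[180:280,330:440],None,fx=6,fy=6,interpolation=cv2.INTER_CUBIC);cv2.imwrite("pics/z0.png",g[:,:,::-1])
for t in (165,175,180):
  w=box&(im.min(2)>t); print("lid",w.sum()and rect(s,w,.098))
r=box&(h[...,1]>150)&((h[...,0]<8)|(h[...,0]>172)); print("bar",rect(s,r,.145))
E
```

```text
[array([162, 166, 171], dtype=uint8), array([164, 167, 172], dtype=uint8), array([165, 167, 173], dtype=uint8), array([144, 143, 132], dtype=uint8)]
lid (array([ 552. , -223.4]), array([182. , 115.8]), 7.9, 1333, array([ 550., -221.]))
lid (array([ 577.6, -162.7]), array([10.8,  0. ]), -0.4, 5, array([ 577.6, -162.7]))
lid (array([ 523.9, -170.3]), array([0., 0.]), 0.0, 1, array([ 523.9, -170.3]))
bar (array([ 552.6, -223.7]), array([33.5, 13.1]), 17.8, 68, array([ 552.5, -223.5]))
```

```bash
sleep 1
```

```text
(no output)
```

View pics/z0.png

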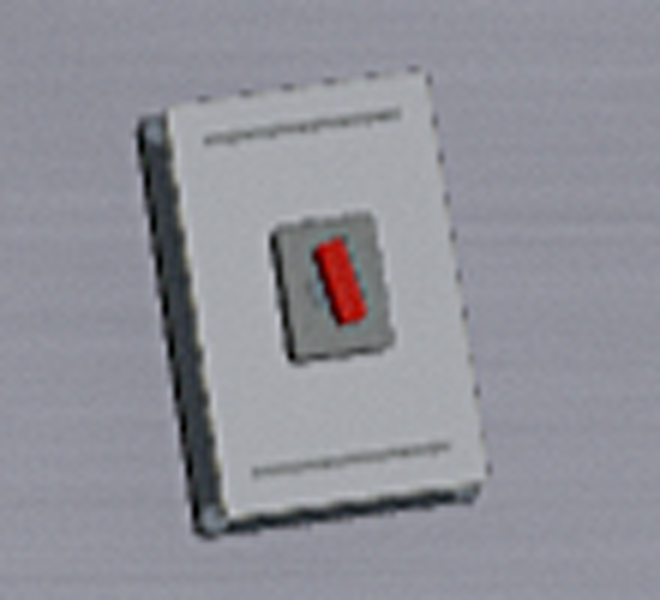

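```bash
cat >> h.py <<'E'
from scipy.spatial.transform import Rotation as Ro
def goto(x,y,z,yaw):
    "world target mm, tool-x yaw deg, tool down -> tool shift mm and rotvec deg"
    from station import manip
    s=manip.sense();R=Ro.from_quat(s["tool_rot"])
    d=R.inv().apply(np.array([x,y,z])-1000*np.array(s["tcp_pos"]))
    T=Ro.from_matrix(np.array([[np.cos(a:=np.radians(yaw)),np.sin(a),0],[np.sin(a),-np.cos(a),0],[0,0,-1]]).T)
    rv=(R.inv()*T).as_rotvec(degrees=True)
    yw=np.degrees(np.arctan2(*R.as_matrix()[[1,0],0]))
    print("t",round(s["t"],2),"tcp",(1000*np.array(s["tcp_pos"])).round(1),"yaw",yw.round(1),"q",np.round(s["q"],2),"F",np.round(s["force"],1),"gap",round(s["finger_gap"],3))
    print("shift",d.round(1),"rv",rv.round(1))
E
python3 - <<'E'
import pickle,numpy as np,cv2
from h import *
d=pickle.load(open("d0.pkl","rb"));s=d["scene"];im=s["color"];h=cv2.cvtColor(im,cv2.COLOR_RGB2HSV).astype(int)
Y,X=np.mgrid[:480,:640]
r=(X>255)&(X<300)&(Y>250)&(Y<285)&(h[...,1]>150)&((h[...,0]<8)|(h[...,0]>172))
print("seen",X[r].mean(),Y[r].mean())
a=np.radians(17.8);B=np.array([[552.5+u*np.cos(a)-v*np.sin(a),-223.5+u*np.sin(a)+v*np.cos(a),w] for u in(-18,18) for v in(-6,6) for w in(132,156)])/1000
p=proj(s,B).astype(np.float32);m=np.zeros((480,640),np.uint8);cv2.fillConvexPoly(m,cv2.convexHull(p).astype(int),1)
print("pred",X[m>0].mean(),Y[m>0].mean())
goto(552.5,-223.5,200,17.8)
E
```

```text
seen 274.5944055944056 262.6013986013986
pred 274.5734597156398 262.3649289099526
t 0.15 tcp [ 227.  -581.7  207.5] yaw 21.3 q [-1.38  0.53  1.43  0.    1.18 -0.18] F [ 0.1 -0.3 -0.1] gap 0.997
shift [ 433.4 -215.5    7.9] rv [-0.1 -0.   3.5]
```

Both cameras agree. I'll move above the tap.

Emit:
drive_tool --motion '[54,-27,0,0,0,0.5,60,108,-54,0,0,0,1,60,162,-81,0,0,0,1.5,60,217,-108,0,0,0,2,60,271,-135,0,0,0,2.5,60,325,-162,2,0,0,3,60,379,-189,4,0,0,3.5,60,433,-215,7,0,0,3.5,60]'

```text
t: 1.15
tcp_pos: [0.5533, -0.2224, 0.2008]
tool_rot: [0.988, 0.155, -0.0, -0.001]
force: [0.3, -1.2, -0.6]
finger_gap: 0.702
```

```bash
python3 -c "
from h import *
goto(552.5,-223.5,180,17.8)"
```

```text
t 1.15 tcp [ 553.3 -222.4  200.8] yaw 17.8 q [-0.57  0.5   1.51  0.    1.13  0.69] F [ 0.3 -1.2 -0.6] gap 0.702
shift [-1.1  0.8 20.8] rv [-0.1 -0.   0. ]
```

```bash
python3 - <<'E'
from h import *
from station import manip
s=manip.snapshot("wrist");cv2.imwrite("pics/w1.png",s["color"][:,:,::-1])
im=s["color"];h=cv2.cvtColor(im,cv2.COLOR_RGB2HSV).astype(int)
r=(h[...,1]>150)&((h[...,0]<8)|(h[...,0]>172))
print(rect(s,r&(np.mgrid[:480,:640][1]>100),.150))
goto(552.5,-223.5,132,17.8)
E
```

```text
(array([ 555.1, -224.3]), array([40.2, 12. ]), 17.9, 1289, array([ 555.3, -224.2]))
t 1.2 tcp [ 557.9 -216.1  200.5] yaw 18.1 q [-0.56  0.5   1.51  0.01  1.13  0.69] F [3.1 1.5 0.4] gap 0.706
shift [-7.8  5.7 68.4] rv [-0.3 -0.3  0.3]
```

View pics/w1.png

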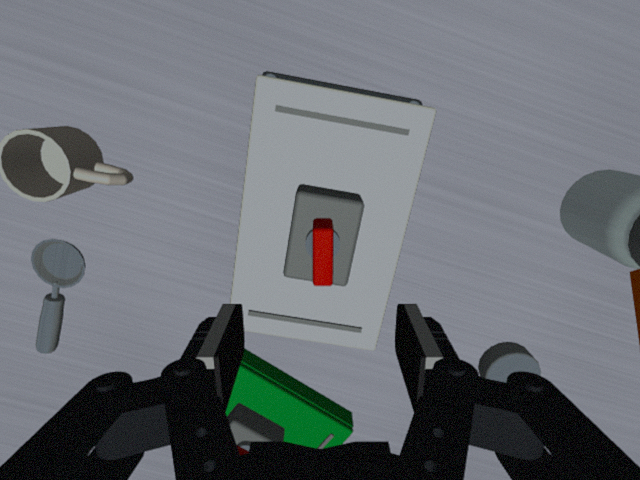

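The wrist view shows the bar at (322,252), aligned and between the jaws, with nothing in the way. The arm was still settling, so I'll correct and descend.

Emit:
drive_tool --motion '[-8,6,0,0,0,0,40,-8,6,15,0,0,0,40,-8,6,30,0,0,0,40,-8,6,30,0,0,0,40]'

```text
t: 1.7
tcp_pos: [0.5502, -0.2244, 0.1682]
tool_rot: [0.988, 0.156, 0.001, -0.004]
force: [-0.1, -0.1, -0.2]
finger_gap: 0.469
```

```bash
python3 -c "
from h import *
goto(552.5,-223.5,132,17.8)"
```

```text
t 1.7 tcp [ 550.2 -224.4  168.2] yaw 17.9 q [-0.58  0.54  1.55  0.01  1.06  0.67] F [-0.1 -0.1 -0.2] gap 0.469
shift [ 2.4  0.1 36.2] rv [-0.5 -0.2  0.1]
```

Emit:
drive_tool --motion '[2,0,12,-0.5,-0.2,0,40,2,0,24,-0.5,-0.2,0,40,2,0,35,-0.5,-0.2,0,40,2,0,35,-0.5,-0.2,0,40,2,0,35,-0.5,-0.2,0,25]' --force 20

```text
t: 2.33
tcp_pos: [0.5523, -0.2236, 0.1333]
tool_rot: [0.988, 0.156, -0.0, 0.0]
force: [-0.3, 0.1, 0.3]
finger_gap: 0.296
```

```bash
python3 -c "
from h import *
goto(552.5,-223.5,132,17.8)"
```

```text
t 2.33 tcp [ 552.3 -223.6  133.3] yaw 17.9 q [-0.57  0.58  1.58 -0.    0.98  0.69] F [-0.3  0.1  0.3] gap 0.296
shift [ 0.2 -0.   1.3] rv [0.  0.  0.1]
```

Positioned well. Closing on the bar.

Emit:
drive_tool --motion '[0,0,0,0,0,0,8,0,0,0,0,0,0,8,0,0,0,0,0,0,8,0,0,0,0,0,0,8]' --force 25

```text
t: 2.82
tcp_pos: [0.5523, -0.2236, 0.1334]
tool_rot: [0.988, 0.156, -0.0, 0.0]
force: [0.1, -0.0, 0.4]
finger_gap: 0.094
```

Emit:
drive_tool --motion '[0,0,0,0,0,0,0,0,0,0,0,0,0,0,0,0,0,0,0,0,0]' --force 25

```text
t: 3.2
tcp_pos: [0.5523, -0.2236, 0.1334]
tool_rot: [0.988, 0.156, -0.0, 0.0]
force: [0.8, -0.5, -0.6]
finger_gap: 0.003
```

```bash
python3 - <<'E'
from h import *
from station import manip
goto(552.5,-223.5,132,17.8)
for n in("wrist","scene"):
  s=manip.snapshot(n);im=s["color"][:,:,::-1]
  if n=="scene": im=cv2.resize(im[180:340,180:360],None,fx=3.3,fy=3.3)
  cv2.imwrite(f"pics/{n}2.png",im)
E
```

```text
t 3.2 tcp [ 552.3 -223.6  133.4] yaw 17.9 q [-0.57  0.58  1.58 -0.    0.98  0.69] F [ 0.8 -0.5 -0.6] gap 0.003
shift [ 0.2 -0.1  1.4] rv [0.  0.  0.1]
```

View pics/wrist2.png

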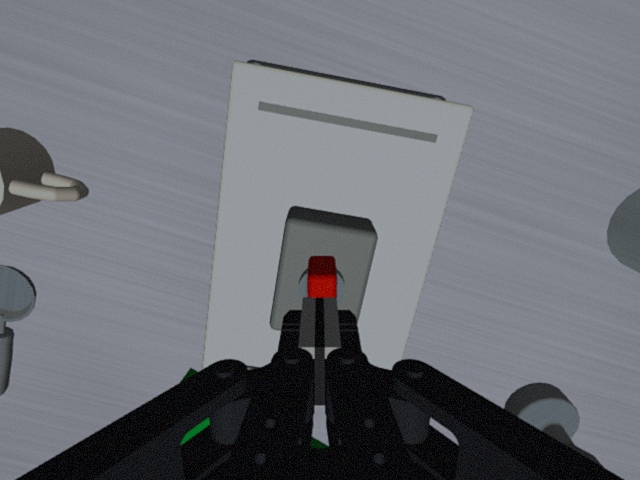

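View pics/scene2.png

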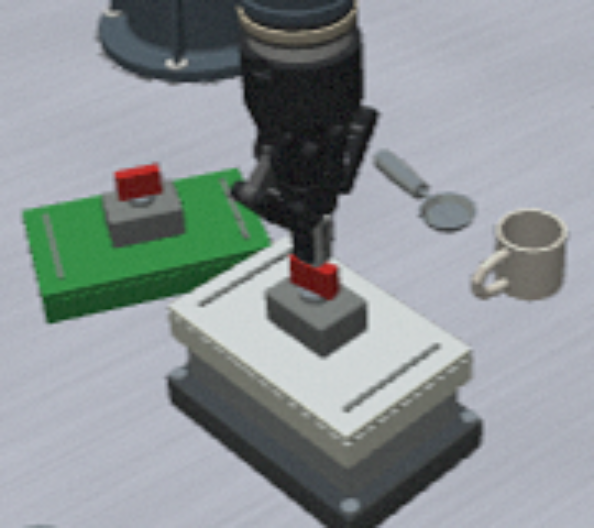

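```bash
python3 - <<'E'
from h import *
from station import manip
goto(552.5,-223.5,132,17.8)
tcp=np.array(manip.sense()["tcp_pos"])
for n in("wrist","scene","top"):
  s=manip.snapshot(n); print(n,"tcp proj",proj(s,tcp),proj(s,tcp+[0,0,.0187]))
  im=s["color"];h=cv2.cvtColor(im,cv2.COLOR_RGB2HSV).astype(int)
  Y,X=np.mgrid[:480,:640]
  if n=="scene": 
    im=im.copy();p=proj(s,tcp)[0].round().astype(int);im[p[1],p[0]]=[0,255,0];
    cv2.imwrite("pics/s3.png",cv2.resize(im[210:300,230:330],None,fx=7,fy=6.5,interpolation=cv2.INTER_NEAREST)[:,:,::-1])
  if n=="top":
    im=im.copy();p=proj(s,tcp)[0].round().astype(int);im[p[1],p[0]]=[0,255,0];
    cv2.imwrite("pics/t3.png",cv2.resize(im[180:270,340:440],None,fx=7,fy=6.5,interpolation=cv2.INTER_NEAREST)[:,:,::-1])
E
```

```text
t 3.3 tcp [ 552.4 -223.6  133.4] yaw 17.9 q [-0.57  0.58  1.58 -0.    0.98  0.69] F [ 0.3  0.8 -0.2] gap 0.003
shift [ 0.2 -0.1  1.4] rv [0.1 0.  0.1]
wrist tcp proj [[318.12964807 293.39969077]] [[318.03042653 313.70955989]]
scene tcp proj [[275.09799702 266.399067  ]] [[274.69339217 259.97708778]]
top tcp proj [[385.56822333 226.98909565]] [[386.48336638 226.24303661]]
```

View pics/s3.png

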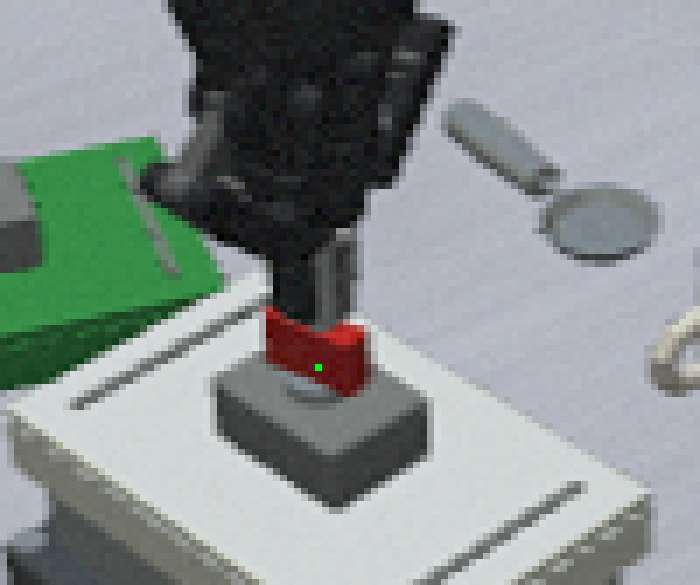

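View pics/t3.png

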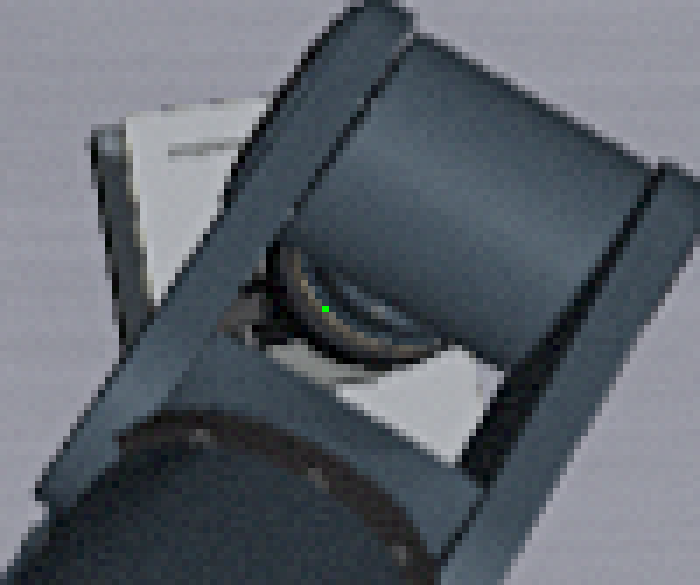

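```bash
python3 - <<'E'
from h import *
from station import manip
tcp=np.array(manip.sense()["tcp_pos"])
def draw(s,im,C,yaw,L,W,z0,z1,col):
  a=np.radians(yaw)
  for z in(z0,z1):
    P=np.array([[C[0]+u*np.cos(a)-v*np.sin(a),C[1]+u*np.sin(a)+v*np.cos(a),z] for u,v in((-L,-W),(L,-W),(L,W),(-L,W))])/1000
    cv2.polylines(im,[(proj(s,P)*16).round().astype(int)],True,col,1,cv2.LINE_AA,4)
for n,b in(("wrist",(200,180,240,220)),("scene",(220,200,110,100))):
  s=manip.snapshot(n);x,y,w,hh=b;f=3 if n=="wrist" else 7
  im=cv2.resize(s["color"][y:y+hh,x:x+w],None,fx=f,fy=f,interpolation=cv2.INTER_CUBIC)[:,:,::-1].copy()
  s=dict(s);s["cx"]=(s["cx"]-x+.5)*f-.5;s["cy"]=(s["cy"]-y+.5)*f-.5;s["fx"]*=f;s["fy"]*=f
  draw(s,im,(552.4,-223.5),17.8,18,6,132,156,(255,255,0))
  draw(s,im,(552.4,-223.5),7.9,30,22,98,126,(255,0,255))
  draw(s,im,(552.4,-223.6),17.8,11,1,133.4,153,(0,255,0))
  cv2.imwrite(f"pics/{n}4.png",im)
E
```

```text
(no output)
```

View pics/wrist4.png

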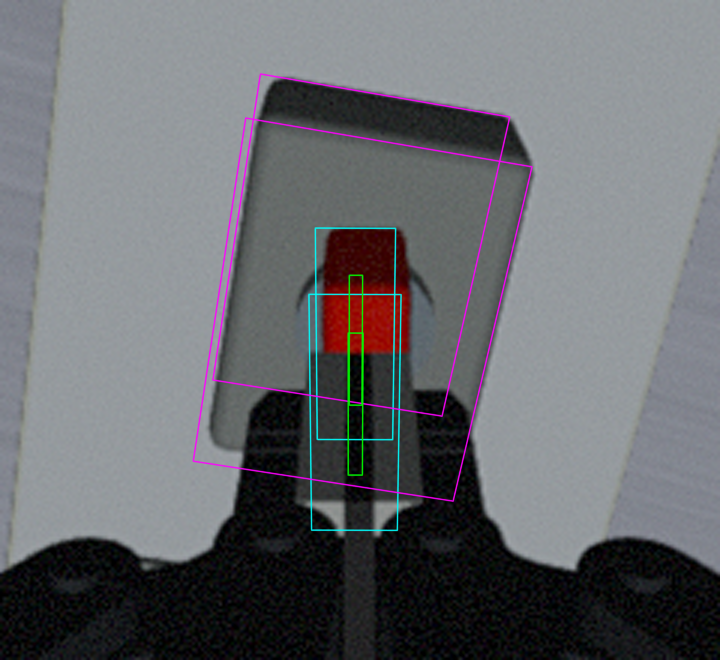

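View pics/scene4.png

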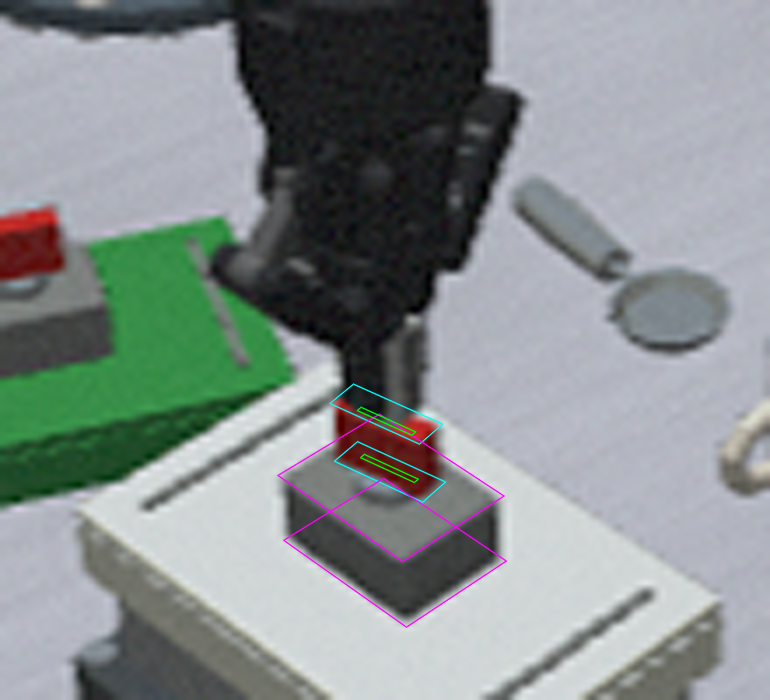

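The shut fingers sit on top of the bar (at about (320,297) in the wrist view) instead of around it. The real tips seem to be about 20 mm higher than the TCP reading says. I'll compute the tip height.

```bash
python3 - <<'E'
from h import *
from station import manip
s=manip.snapshot("wrist");sc=manip.snapshot("scene")
R=Ro.from_quat(manip.sense()["tool_rot"]);tcp=np.array(manip.sense()["tcp_pos"])
V=s["view"];c=-V[:3,:3].T@V[:3,3];print("cam in tool",(R.inv().apply(c-tcp)*1000).round(1))
V0=__import__("pickle").load(open("d0.pkl","rb"))["wrist"]["view"];c0=-V0[:3,:3].T@V0[:3,3]
print("cam0 in tool",(Ro.from_quat([9.82767136e-01,1.84846060e-01,0,-8.3e-4]).inv().apply(c0-np.array([.2269768,-.58171463,.20745695]))*1000).round(1))
for z in(.133,.145,.157,.165):
  P=unproj(s,[[321,297.3]],z); print(z,(R.inv().apply(P-tcp)*1000).round(1),proj(sc,P).round(1))
E
python3 -c "
import cv2;a=cv2.imread('pics/wrist0.png');print(a.shape)"
```

```text
cam in tool [  81.7    0.5 -164.2]
cam0 in tool [  81.7    0.5 -164.1]
0.133 [[-2.2  1.3  0.4]] [[274.  266.5]]
0.145 [[  3.9   1.3 -11.6]] [[275.9 263.4]]
0.157 [[ 10.    1.2 -23.6]] [[277.8 260.2]]
0.165 [[ 14.1   1.2 -31.6]] [[279.2 258. ]]
(480, 640, 3)
```

View pics/wrist0.png

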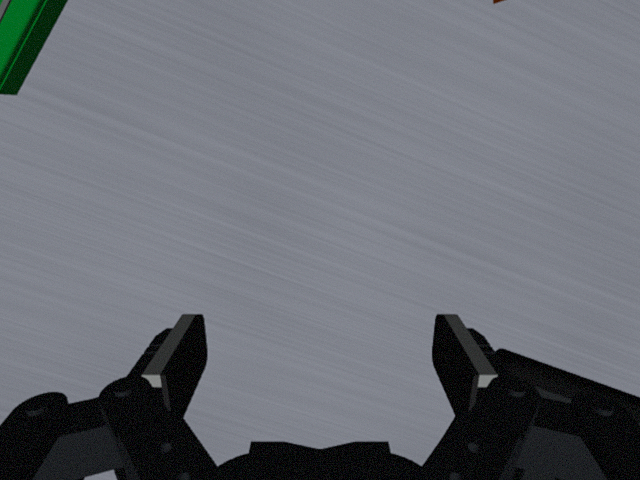

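```bash
python3 - <<'E'
from h import *
import pickle
s=pickle.load(open("d0.pkl","rb"))["wrist"];V=s["view"]
R=Ro.from_quat([9.82767136e-01,1.84846060e-01,0,-8.3e-4]);tcp=np.array([.2269768,-.58171463,.20745695])
for z in (.19,.207,.22,.23,.24,.25):
  P=unproj(s,[[206,316],[433,316],[150,376],[496,376]],z)
  print(z,(R.inv().apply(P-tcp)*1000).round(1).tolist())
E
```

```text
0.19 [[-21.7, -58.3, 17.5], [-21.4, 59.3, 17.4], [-58.9, -92.4, 17.6], [-58.4, 97.2, 17.3]]
0.207 [[-12.0, -52.8, 0.5], [-11.8, 53.8, 0.4], [-45.7, -83.7, 0.6], [-45.3, 88.1, 0.3]]
0.22 [[-4.6, -48.6, -12.5], [-4.4, 49.6, -12.6], [-35.7, -77.1, -12.4], [-35.3, 81.2, -12.7]]
0.23 [[1.1, -45.4, -22.5], [1.3, 46.4, -22.6], [-27.9, -71.9, -22.4], [-27.6, 75.9, -22.7]]
0.24 [[6.8, -42.1, -32.5], [7.0, 43.1, -32.6], [-20.2, -66.8, -32.4], [-19.8, 70.5, -32.7]]
0.25 [[12.5, -38.9, -42.5], [12.6, 39.9, -42.6], [-12.5, -61.7, -42.4], [-12.1, 65.2, -42.7]]
```

Both the open and shut views put the real tips about 20–25 mm behind the reported TCP. I'll reopen and go lower, watching the force.

Emit:
drive_tool --motion '[0,0,0,0,0,0,35,0,0,0,0,0,0,35,0,0,0,0,0,0,35,0,0,6,0,0,0,35,0,0,12,0,0,0,35,0,0,18,0,0,0,35,0,0,18,0,0,0,35]'

```text
t: 4.53
tcp_pos: [0.5518, -0.2234, 0.1145]
tool_rot: [0.988, 0.156, -0.001, -0.0]
force: [0.4, 0.1, 0.2]
finger_gap: 0.408
```

Emit:
drive_tool --motion '[0,0,0,0,0,0,0,0,0,0,0,0,0,0,0,0,0,0,0,0,0,0,0,0,0,0,0,0,0,0,0,0,0,0,0,0,0,0,0,0,0,0]' --force 25

```text
t: 5.28
tcp_pos: [0.552, -0.2234, 0.1147]
tool_rot: [0.988, 0.156, -0.001, 0.0]
force: [0.9, -0.7, -0.1]
finger_gap: 0.133
```

```bash
python3 - <<'E'
from h import *
from station import manip
goto(552.5,-223.5,115,17.8)
for n in("wrist","scene"):
  s=manip.snapshot(n);im=s["color"][:,:,::-1]
  if n=="scene": im=cv2.resize(im[180:340,180:360],None,fx=3.3,fy=3.3)
  cv2.imwrite(f"pics/{n}5.png",im)
E
```

```text
t 5.28 tcp [ 552.  -223.4  114.7] yaw 17.9 q [-0.57  0.61  1.59 -0.    0.94  0.69] F [ 0.9 -0.7 -0.1] gap 0.133
shift [ 0.5  0.2 -0.3] rv [-0.   0.1  0.1]
```

View pics/scene5.png

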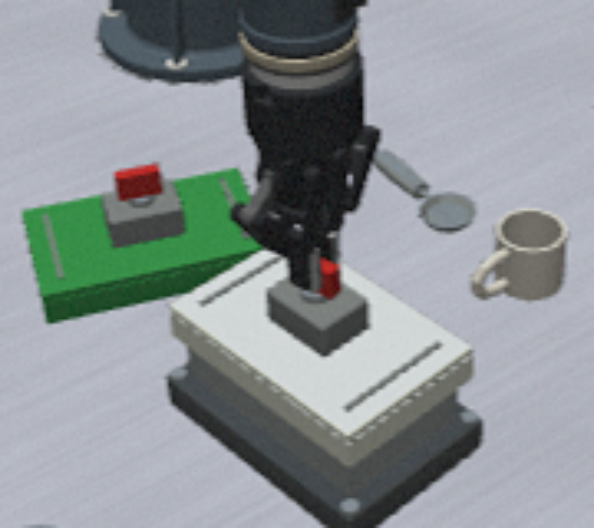

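View pics/wrist5.png

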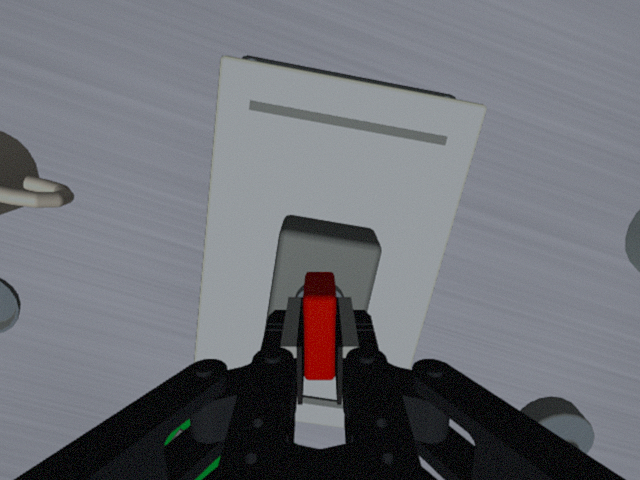

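The grip is right: opening 11.4 mm, bar held at (320,325). I'll turn it anticlockwise, which is negative about tool z.

Emit:
drive_tool --motion '[0,0,0,0,0,-6,0,0,0,0,0,0,-14,0,0,0,0,0,0,-22,0,0,0,0,0,0,-30,0,0,0,0,0,0,-38,0,0,0,0,0,0,-45,0,0,0,0,0,0,-50,0,0,0,0,0,0,-50,0]'

```text
t: 6.38
tcp_pos: [0.5521, -0.2236, 0.1147]
tool_rot: [0.83, 0.558, -0.001, -0.0]
force: [1.2, -0.3, -0.6]
finger_gap: 0.132
```

```bash
python3 - <<'E'
from h import *
from station import manip
goto(552,-223.4,114.7,91)
s=manip.snapshot("wrist");cv2.imwrite("pics/w6.png",s["color"][:,:,::-1])
E
```

```text
t 6.38 tcp [ 552.1 -223.6  114.7] yaw 67.9 q [-0.57  0.61  1.59 -0.    0.94 -0.19] F [ 1.2 -0.3 -0.6] gap 0.132
shift [ 0.1 -0.2 -0. ] rv [ -0.1   0.  -23.1]
```

View pics/w6.png

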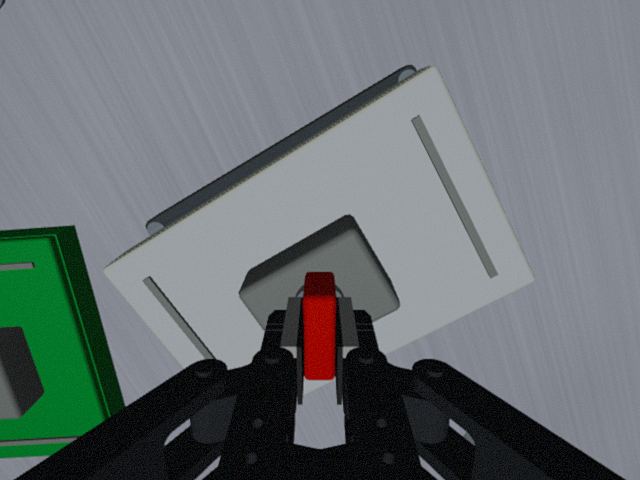

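The bar at (320,325) is turning with the tool and the lid has stayed put. I'll go on to near the stop.

Emit:
drive_tool --motion '[0,0,0,0,0,-6,0,0,0,0,0,0,-12,0,0,0,0,0,0,-18,0,0,0,0,0,0,-23,0,0,0,0,0,0,-23,0,0,0,0,0,0,-23,0,0,0,0,0,0,-23,0]'

```text
t: 7.3
tcp_pos: [0.5522, -0.2235, 0.1147]
tool_rot: [0.702, 0.712, -0.0, -0.0]
force: [1.4, 0.1, -0.7]
finger_gap: 0.134
```

```bash
python3 - <<'E'
from h import *
from station import manip
goto(552,-223.4,114.7,93)
print(manip.sense()["ft_torque"])
s=manip.snapshot("wrist");cv2.imwrite("pics/w7.png",s["color"][:,:,::-1])
E
```

```text
t 7.3 tcp [ 552.2 -223.5  114.7] yaw 90.8 q [-0.57  0.61  1.59 -0.    0.94 -0.59] F [ 1.4  0.1 -0.7] gap 0.134
shift [ 0.1 -0.2 -0. ] rv [-0.1  0.  -2.2]
[-0.04986425 -0.2372807   0.02174944]
```

View pics/w7.png

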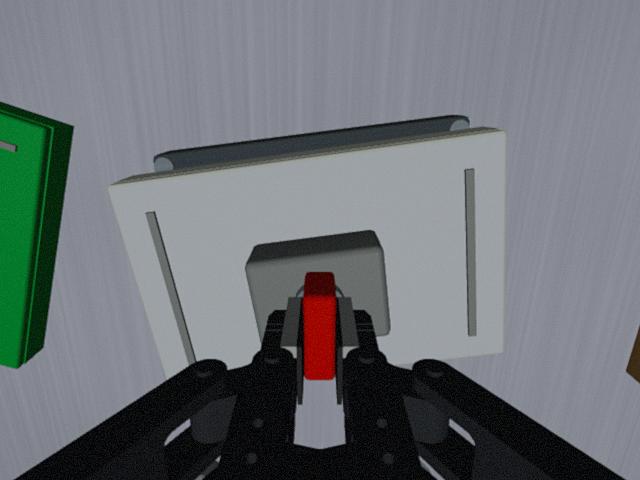

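The bar now lies across the lid, at about 1.44 rad. Next I'll release, rise and turn back to grip the tower.

Emit:
drive_tool --motion '[0,0,0,0,0,0,40,0,0,0,0,0,0,50,0,0,0,0,0,0,60,0,0,-20,0,0,0,75,0,0,-45,0,0,0,75,0,0,-45,0,0,10,75,0,0,-45,0,0,20,75,0,0,-45,0,0,30,75]'

```text
t: 8.35
tcp_pos: [0.5521, -0.2234, 0.1598]
tool_rot: [0.864, 0.504, -0.001, -0.0]
force: [0.2, 0.5, -0.2]
finger_gap: 0.876
```

```bash
python3 -c "
from h import *
goto(552.3,-223.5,145,7.9)"
```

```text
t 8.35 tcp [ 552.1 -223.4  159.8] yaw 60.5 q [-0.57  0.55  1.56 -0.    1.04 -0.06] F [ 0.2  0.5 -0.2] gap 0.876
shift [ 0.1  0.2 14.8] rv [-0.   0.1 52.6]
```

Emit:
drive_tool --motion '[0,0,0,0,0,10,75,0,0,0,0,0,20,75,0,0,0,0,0,30,75,0,0,0,0,0,40,75,0,0,0,0,0,48,75,0,0,0,0,0,52.6,75,0,0,0,0,0,52.6,75]'

```text
t: 9.22
tcp_pos: [0.552, -0.2233, 0.1598]
tool_rot: [0.998, 0.069, -0.001, 0.0]
force: [-0.1, 0.2, 0.5]
finger_gap: 0.879
```

```bash
cat > ov.py <<'E'
from h import *
from station import manip
import sys
def draw(s,im,C,yaw,L,W,zs,col):
  a=np.radians(yaw)
  for z in zs:
    P=np.array([[C[0]+u*np.cos(a)-v*np.sin(a),C[1]+u*np.sin(a)+v*np.cos(a),z] for u,v in((-L,-W),(L,-W),(L,W),(-L,W))])/1000
    cv2.polylines(im,[(proj(s,P)*16).round().astype(int)],True,col,1,cv2.LINE_AA,4)
E
python3 - <<'E'
from ov import *
goto(552.3,-223.5,145,7.9)
s=manip.snapshot("wrist");im=s["color"][:,:,::-1].copy()
draw(s,im,(552.4,-223.5),7.9,30,22,(126,),(255,0,255))
draw(s,im,(552.4,-223.5),7.9,93,59,(98,),(255,0,255))
cv2.imwrite("pics/w8.png",im)
E
```

```text
t 9.22 tcp [ 552.  -223.3  159.8] yaw 7.9 q [-0.57  0.55  1.56 -0.    1.04  0.86] F [-0.1  0.2  0.5] gap 0.879
shift [ 0.3  0.2 14.8] rv [0.  0.1 0. ]
```

View pics/w8.png

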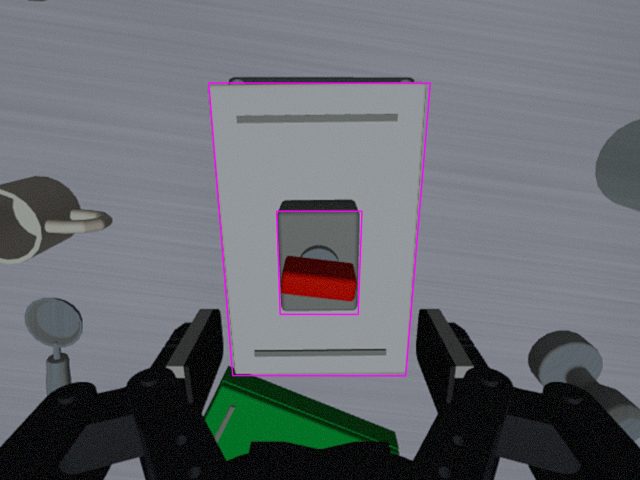

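```bash
python3 - <<'E'
from ov import *
s=manip.snapshot("wrist");st=manip.sense();R=Ro.from_quat(st["tool_rot"]);tcp=np.array(st["tcp_pos"])
for dz in(60,73,85,95,105,115):
  P=unproj(s,[[250,447],[390,447],[220,311],[419,311]],tcp[2]+dz/1000 if dz!=60 else tcp[2]+.036);print(dz,(R.inv().apply(P-tcp)*1000).round(1).tolist())
E
```

```text
60 [[-52.7, -28.2, -35.9], [-52.6, 29.9, -35.9], [10.9, -35.7, -36.0], [10.9, 36.8, -36.0]]
73 [[-13.8, -20.0, -73.0], [-13.8, 21.4, -73.0], [31.4, -25.3, -73.0], [31.4, 26.3, -73.0]]
85 [[-1.2, -17.3, -85.0], [-1.2, 18.7, -85.0], [38.0, -21.9, -85.1], [38.0, 22.9, -85.0]]
95 [[9.3, -15.0, -95.0], [9.3, 16.4, -95.0], [43.5, -19.0, -95.1], [43.6, 20.1, -95.0]]
105 [[19.7, -12.8, -105.0], [19.8, 14.1, -105.0], [49.1, -16.2, -105.1], [49.1, 17.2, -105.1]]
115 [[30.2, -10.5, -115.0], [30.3, 11.8, -115.0], [54.6, -13.4, -115.1], [54.6, 14.4, -115.1]]
```

Emit:
drive_tool --motion '[0,0,15,0,0,0,65,0,0,30,0,0,0,65,0,0,45,0,0,0,65,0,0,55,0,0,0,65,0,0,65,0,0,0,65,0,0,70,0,0,0,65,0,0,75,0,0,0,65,0,0,75,0,0,0,65]'

```text
t: 10.32
tcp_pos: [0.5518, -0.2233, 0.0847]
tool_rot: [0.998, 0.069, -0.001, 0.0]
force: [-0.6, -0.4, -0.4]
finger_gap: 0.758
```

```bash
python3 - <<'E'
from ov import *
goto(552.3,-223.5,78,7.9)
s=manip.snapshot("wrist");cv2.imwrite("pics/w9.png",s["color"][:,:,::-1])
s=manip.snapshot("scene");im=s["color"][:,:,::-1];cv2.imwrite("pics/s9.png",cv2.resize(im[180:340,180:360],None,fx=3.3,fy=3.3))
E
```

```text
t 10.32 tcp [ 551.8 -223.3   84.7] yaw 8.0 q [-0.57  0.65  1.61 -0.    0.88  0.86] F [-0.6 -0.4 -0.4] gap 0.758
shift [0.4 0.2 6.7] rv [0.  0.1 0.1]
```

View pics/w9.png

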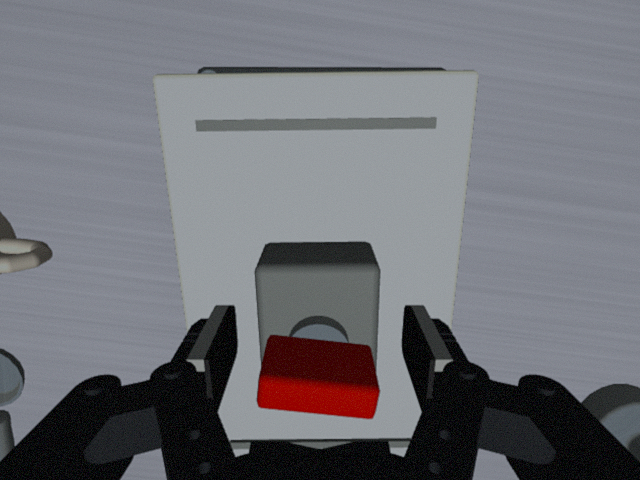

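View pics/s9.png

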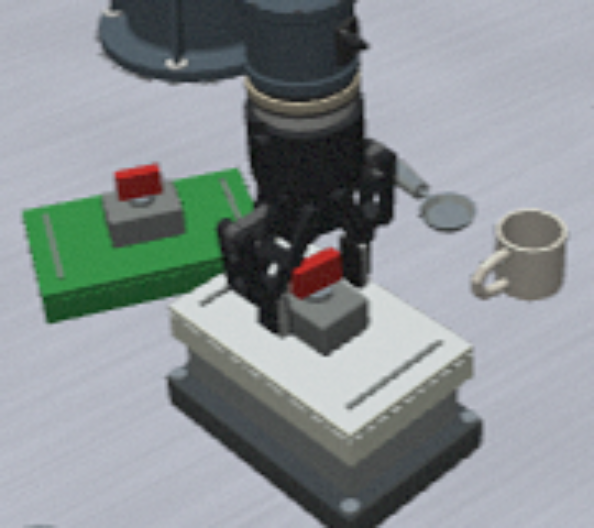

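The fingers straddle the tower, with their tips at about (235,310) and (403,310), and the bar is clear of the gripper body. I'll go down another 6 mm and grip.

Emit:
drive_tool --motion '[0,0,3,0,0,0,65,0,0,6,0,0,0,65,0,0,6,0,0,0,40,0,0,6,0,0,0,35,0,0,6,0,0,0,30,0,0,6,0,0,0,30,0,0,6,0,0,0,30]' --force 60

```text
t: 11.3
tcp_pos: [0.5523, -0.2236, 0.0792]
tool_rot: [0.998, 0.069, -0.0, 0.0]
force: [1.2, 0.3, 1.2]
finger_gap: 0.505
```

Emit:
drive_tool --motion '[0,0,-3,0,0,0,30,0,0,-8,0,0,0,30,0,0,-15,0,0,0,30,0,0,-24,0,0,0,30,0,0,-34,0,0,0,30,0,0,-44,0,0,0,30,0,0,-54,0,0,0,30,0,0,-60,0,0,0,30]'

```text
t: 12.3
tcp_pos: [0.5526, -0.2237, 0.1402]
tool_rot: [0.998, 0.069, 0.0, 0.001]
force: [0.4, 0.9, -3.3]
finger_gap: 0.501
```

```bash
python3 - <<'E'
from ov import *
goto(552.3,-223.5,200,7.9)
s=manip.snapshot("wrist");cv2.imwrite("pics/w10.png",s["color"][:,:,::-1])
s=manip.snapshot("scene");cv2.imwrite("pics/s10.png",s["color"][:,:,::-1])
E
```

```text
t 12.3 tcp [ 552.6 -223.7  140.2] yaw 8.0 q [-0.57  0.57  1.57 -0.    1.    0.86] F [ 0.4  0.9 -3.3] gap 0.501
shift [ -0.2  -0.1 -59.8] rv [ 0.1 -0.   0.1]
```

View pics/w10.png

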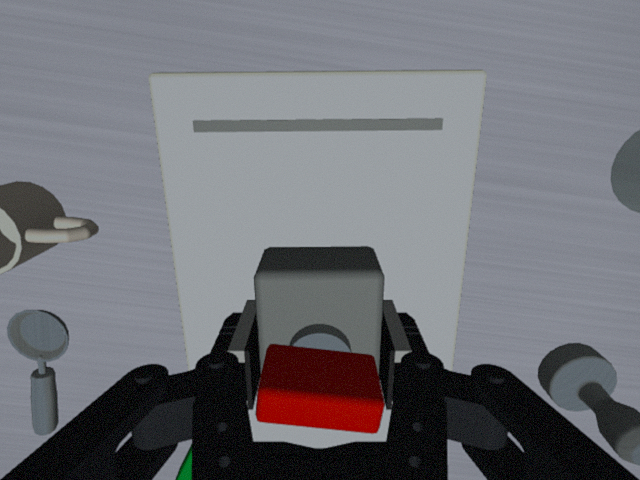

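View pics/s10.png

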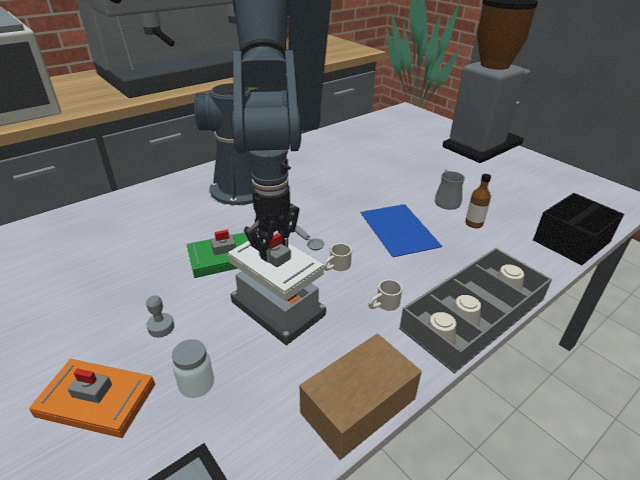

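The lid is off and level, the load reads 3.3 N, and the inside of the pan is visible at (290,297) in the scene view. I'll carry it to the mat.

```bash
python3 -c "
from h import *
goto(500,257,165,-20.3)"
```

```text
t 12.4 tcp [ 552.8 -223.8  140.2] yaw 8.0 q [-0.57  0.57  1.57 -0.    0.99  0.86] F [-0.8 -0.4 -3.7] gap 0.5
shift [  14.3 -483.5  -25.8] rv [ 0.1 -0.1 28.3]
```

Emit:
drive_tool --motion '[0,-5,-8,0,0,0,30,0,-20,-18,0,0,1,30,1,-45,-25,0,0,2.5,30,2,-75,-25,0,0,4.5,30,3,-105,-25,0,0,6.5,30,4,-135,-25,0,0,8.5,30,5,-165,-25,0,0,10,30,6,-195,-25,0,0,12,30]'

```text
t: 13.4
tcp_pos: [0.5311, -0.0278, 0.1654]
tool_rot: [0.999, -0.036, 0.001, 0.001]
force: [-0.0, 0.6, -3.7]
finger_gap: 0.505
```

```bash
python3 -c "
from h import *
goto(500,257,165,-20.3)"
```

```text
t 13.4 tcp [531.1 -27.8 165.4] yaw -4.1 q [-0.26  0.46  1.71 -0.    0.97  1.38] F [-0.   0.6 -3.7] gap 0.505
shift [-5.140e+01 -2.819e+02 -1.000e-01] rv [ 0.1 -0.1 16.2]
```

Emit:
drive_tool --motion '[-6,-32,0,0,0,2,30,-13,-68,0,0,0,4,30,-20,-108,0,0,0,6.5,30,-27,-148,0,0,0,9,30,-34,-188,0,0,0,11.5,30,-41,-225,0,0,0,13.5,30,-47,-258,0,0,0,15,30,-51,-280,0,0,0,16.2,30]'

```text
t: 14.4
tcp_pos: [0.4988, 0.2574, 0.1655]
tool_rot: [0.984, -0.176, 0.001, 0.0]
force: [-0.8, 0.3, -3.2]
finger_gap: 0.499
```

Emit:
drive_tool --motion '[0,0,0,0,0,0,30,0,0,0,0,0,0,30]'

```text
t: 14.65
tcp_pos: [0.4981, 0.2574, 0.1657]
tool_rot: [0.984, -0.176, 0.001, 0.001]
force: [1.3, -0.3, -3.0]
finger_gap: 0.506
```

```bash
python3 - <<'E'
from ov import *
goto(500,257,15,-20.3)
for n in("wrist","top","scene"):
  s=manip.snapshot(n);im=s["color"][:,:,::-1].copy();draw(s,im,(500,257),-20.3,120,80,(4,),(0,255,255));cv2.imwrite(f"pics/{n}11.png",im)
E
```

```text
t 14.65 tcp [498.1 257.4 165.7] yaw -20.2 q [ 0.28  0.5   1.64 -0.    1.01  2.2 ] F [ 1.3 -0.3 -3. ] gap 0.506
shift [  1.7  -0.4 150.7] rv [ 0.1 -0.1  0.1]
```

View pics/wrist11.png

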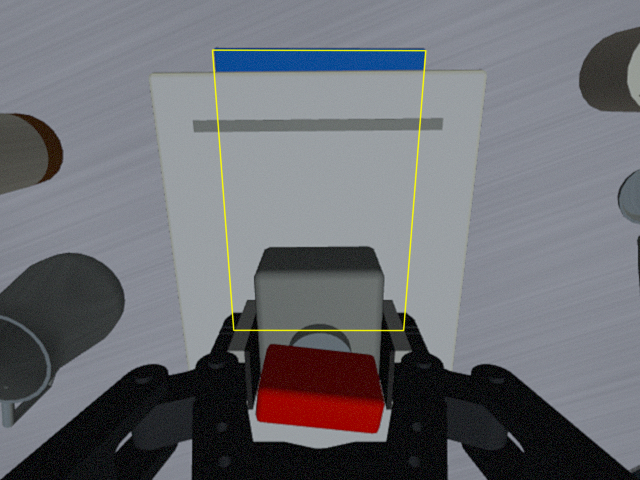

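View pics/scene11.png

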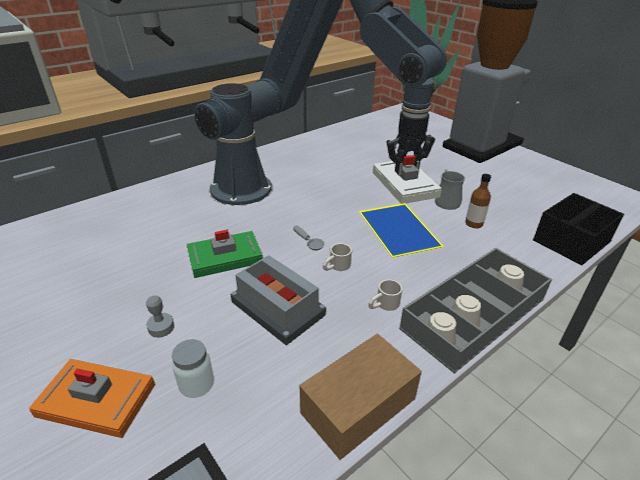

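The lid is centred over the mat: the far mat strip at row 60 is parallel to it, and the outline matches. Lowering now.

Emit:
drive_tool --motion '[2,0,10,0,0,0,30,2,0,28,0,0,0,30,2,0,48,0,0,0,30,2,0,68,0,0,0,30,2,0,88,0,0,0,30,2,0,108,0,0,0,30,2,0,124,0,0,0,30,2,0,134,0,0,0,30]'

```text
t: 15.8
tcp_pos: [0.5007, 0.2553, 0.0304]
tool_rot: [0.984, -0.177, 0.0, 0.001]
force: [0.8, -0.6, -3.4]
finger_gap: 0.502
```

```bash
python3 -c "
from h import *
goto(500,257,15.2,-20.3)"
```

```text
t 15.8 tcp [500.7 255.3  30.4] yaw -20.4 q [ 0.27  0.71  1.72 -0.    0.71  2.2 ] F [ 0.8 -0.6 -3.4] gap 0.502
shift [-1.2 -1.4 15.2] rv [ 0.1 -0.  -0.1]
```

Emit:
drive_tool --motion '[0,0,4,0,0,0,30,0,0,8,0,0,0,30,0,0,11,0,0,0,30,0,0,13,0,0,0,30,0,0,14,0,0,0,30,0,0,14,0,0,0,30]'

```text
t: 16.55
tcp_pos: [0.5007, 0.2553, 0.0165]
tool_rot: [0.984, -0.177, 0.0, 0.001]
force: [-0.9, -0.7, -3.1]
finger_gap: 0.497
```

Emit:
drive_tool --motion '[0,0,0.7,0,0,0,30,0,0,1.3,0,0,0,30,0,0,1.3,0,0,0,30]'

```text
t: 16.92
tcp_pos: [0.5008, 0.2554, 0.0153]
tool_rot: [0.984, -0.177, 0.0, 0.001]
force: [0.2, 0.6, -1.4]
finger_gap: 0.503
```

Contact has begun: the load went from −3.1 to −1.4 N. A touch more, then release.

Emit:
drive_tool --motion '[0,0,0.5,0,0,0,30,0,0,0.5,0,0,0,30]'

```text
t: 17.18
tcp_pos: [0.5009, 0.2553, 0.0152]
tool_rot: [0.984, -0.177, 0.0, 0.001]
force: [-0.7, -0.5, 2.3]
finger_gap: 0.506
```

Emit:
drive_tool --motion '[0,0,0,0,0,0,46,0,0,0,0,0,0,52,0,0,0,0,0,0,60,0,0,0,0,0,0,68,0,0,0,0,0,0,70,0,0,-10,0,0,0,70,0,0,-25,0,0,0,70,0,0,-45,0,0,0,70]'

```text
t: 18.18
tcp_pos: [0.5009, 0.2554, 0.0614]
tool_rot: [0.984, -0.177, 0.0, 0.001]
force: [-0.0, -0.2, 0.4]
finger_gap: 0.821
```

Emit:
drive_tool --motion '[0,0,-30,0,0,0,70,0,0,-65,0,0,0,70,0,0,-100,0,0,0,70,-30,0,-130,0,0,0,70,-60,0,-150,0,0,0,70,-60,0,-150,0,0,0,70,-60,0,-150,0,0,0,70]'

```text
t: 19.05
tcp_pos: [0.4451, 0.2764, 0.2118]
tool_rot: [0.984, -0.177, 0.001, 0.0]
force: [-0.6, 0.5, 0.9]
finger_gap: 0.817
```

```bash
python3 - <<'E'
from ov import *
goto(500,257,165,-20.3)
for n in("wrist","top","scene"):
  s=manip.snapshot(n);im=s["color"][:,:,::-1].copy()
  if n!="top":draw(s,im,(500,256),-20.3,93,59,(34,),(0,255,255))
  cv2.imwrite(f"pics/{n}12.png",im)
E
```

```text
t 19.05 tcp [445.1 276.4 211.8] yaw -20.3 q [ 0.34  0.39  1.68 -0.    1.07  2.27] F [-0.6  0.5  0.9] gap 0.817
shift [58.1 -0.9 47. ] rv [ 0.  -0.1 -0. ]
```

View pics/wrist12.png

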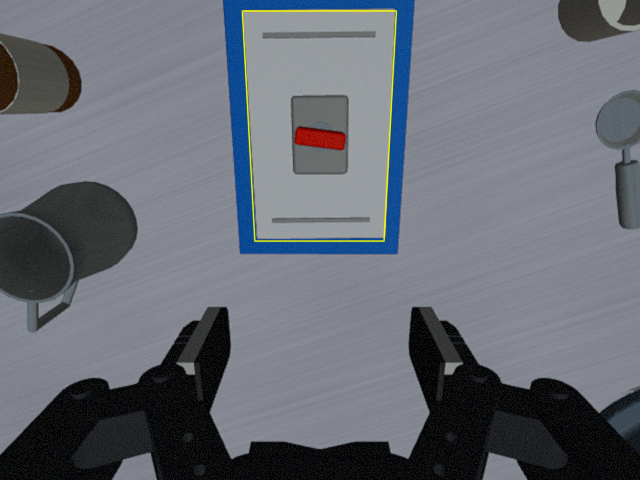

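View pics/scene12.png

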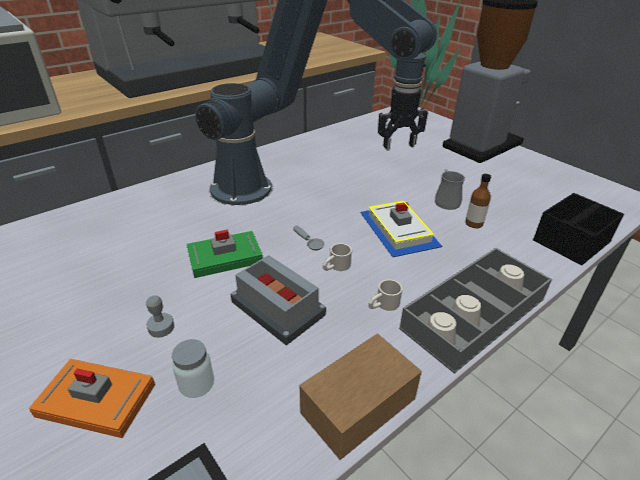

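The lid lies centred on the mat (wrist view: lid at about (320,125), evenly framed in blue). The bar is across the lid, the gripper is clear and the bystanders are where they were. Handing in.

```bash
python3 -c "
from station import manip
print(manip.sense()['qd'].round(3) if hasattr(manip.sense()['qd'],'round') else manip.sense()['qd']);print(manip.sign_off())"
```

```text
[-0.002  0.005  0.     0.003  0.002  0.001]
the job is handed in; nothing more can be done
None
```

I opened the tap while the lid was still on the pan, lifted the lid off level, set it down in the middle of the blue mat and let go. The job was handed in at about 19 s of the 64 s allowed.

- **Last checks:** From the final pictures and the tool readings:
  - The tap sits at about 1.44 rad.
  - The lid is flat on the mat, within about 2 mm of its centre. Its long side is within about 1° of the mat's.
  - The gripper is open and well clear of the lid.
  - The bystanders look unmoved.
- **What disagreed:** My first grip on the tap closed just above the bar. The real fingertips are about 24 mm behind the reported TCP when shut, not at it. I worked out the offset from the wrist pictures, allowed for it, and the later grips held. Nothing was moved by the missed grip.
- **Not confirmed:** The hand-in gives no verdict, and I have no direct reading of the tap angle or the lid's pose. Those figures come from the images and the tool position.

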